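# Sweep the offcuts off the painting panel into the tray

## Robot

A 6-joint arm with a two-finger parallel gripper is mounted at the origin on the work surface. World frame = base frame: x ahead of the robot, y to its left, z up, the work surface at z = 0. Lengths are in mm, angles in rad, forces in N, time in s.
With the tool pointing down it reaches from about 275 to 1000 mm from the base axis. Payload 8.4 kg.
Tool frame: the origin (TCP) lies at the very end of the fingers, on their centre line; the grasp point (between the pads) lies behind it (r.grip_point_offset is the x of the grasp point in the tool frame, in mm); x points along the fingers, z is the direction in which the jaws open and shut, and the axes are right-handed (so a half turn about x gives the same grasp; the last joint's range is limited). The gripper opens to 85 mm and grips with 20 to 120 N. Pads are 22 mm wide; open, the fingers measure 114 mm over their backs; the gripper's body (76 mm by 85 mm) begins 54 mm behind the grasp point. The pads swing forward as they close: fully open they stand 13 mm farther back than shut.
Start: joints at [1.313, 0.353, 1.633, -0, 1.155, -0.002], TCP at [158.136, 604.666, 231.281] pointing down, gripper open.
Joint ranges: [-2.63, 2.63], [-0.92, 2.1], [0.06, 2.66], [-1.3, 4.44], [0, 2.69], [-3.02, 3.02]. Speed limits (rad/s): [2.22, 2.22, 2.79, 3.14, 3.14, 3.14].

## Interface

Orientations are given as [roll, pitch, yaw] about the fixed x, y, z axes, in that order (R = Rz(yaw) Ry(pitch) Rx(roll)).
In Python, from rig import r, vision, order gives the robot as it stands. The module is installed in compiled form; this text tells all that it offers.
- The arm moves only by the tool step_arm, never from a script. Its argument "rows" is a list of rows, each a list of 7 numbers: the shift along the world's x, y, z in mm, then the turn, a rotation vector about the world's x, y, z in rad, then the finger opening in mm, from 0 to 85.4. A call has exactly 8 rows; each row is the pose to reach, as a shift and turn from the pose measured when the call began; what a row does not reach only later rows make up. A row lasts 1/8 s, in which the tool goes at most 62.5 mm and 10.7 degrees, less where a joint would pass 70% of its speed; a pose out of reach is approached as far as the arm can. A call with a gripper value outside its range is refused whole. The fingers move at their own pace and stop on an object; "force" is the grip in N (left out, the last holds). Time passes only in rows, so rows that repeat a pose let the fingers close, or fill a call up. It gives the time, the measured TCP pose, the force and the opening at its end, in the units of the state.
- r.sense(): the state, without advancing time (a new reading comes with each control period).
- vision.grab_frame(name): name is "side" or "top" or "wrist"; returns (picture, depth): 480x640x3 uint8, red, green, blue; 480x640 float32, mm along the optical axis (not along the pixel's ray), 0 where there is no reading.
- vision.camera_info(name): a dict with "K" (3x3 intrinsics, pixels), "origin" and "attitude" of the camera in the world; the wrist camera has in their place "tool_from_camera" (4x4, takes a point from camera to tool coordinates, whose origin is the TCP and whose axes are the tool frame's). Camera axes: x right, y down, z forward; pixel columns grow to the right and rows downward; lengths in mm; the calibration is good to about 2 mm. A picture is of the moment at which its call begins: read the wrist's pose just before it. camera_info takes no time and is no camera call.
- order.sign_off(): hands the job in, once; it reports no verdict.
The state is a dict: "clock": time; "qpos": joint angles; "qvel": joint speeds; "joint_efforts": joint torques, N m; "eef_pos": TCP position; "tcp_rot": TCP orientation; "contact_force": force on the tool from outside, world axes, zero at the start; "wrist_torque": the same for the moment, N m; "opening": opening from 0.0 (shut) to 1.0 (fully open).
Only numpy, scipy, OpenCV 4.12 (cv2) and the standard library are available. Lean on these libraries where they do the work, as an engineer would, in place of code of your own. Each camera call takes 0.05 s, during which the arm holds its last target.

## Task

Clear the four dark wooden offcuts off the raised wooden painting panel: sweep them with the fingertips across the panel and over its edge into the shallow grey tray that stands against it, so that all four end up lying in the tray and none stays on or hangs on the panel. Only push them along, without pinching, pressing hard on or picking up any of them, and leave the glue pot and the tape roll on the panel and the round blank beside it where they are.

Things in the scene. Friction and masses are not known exactly. Their poses are not given: they have to be found in the camera images.
- panel: Raised square painting panel, thin light wooden face on a frame of battens, 300 x 300 mm, its flat top 38 mm above the table; fixed, it does not shift. Origin: centre of its underside, on the table. Its x and y axes run along its edges (x roughly away from the robot, up to 0.25 rad off), z up.
- tray: Shallow open dark grey plastic tray, 260 mm (its x) by 130 mm (its y), 32 mm high, walls and floor 3 mm; it does not shift. One long side stands against the panel's left (+y) or right (-y) edge (this varies), parallel to it, with a 2.5 mm gap; its rim is 6 mm below the panel's top. Small tabs 14 mm long stick out from the rim of its short ends. Origin: centre of its underside, on the table.
- offcut_a: Loose sawn offcut of dark wooden batten lying flat on the panel, 32 mm long (its x) by 28 mm wide (its y) by 16 mm thick (its z), 10 to 21 g. Origin at its centre, so 46 mm above the table at the start. Its long edge starts within 0.5 rad of the panel's x axis.
- offcut_b: Loose sawn offcut of dark wooden batten lying flat on the panel, 36 mm long (its x) by 28 mm wide (its y) by 16 mm thick (its z), 10 to 21 g. Origin at its centre, so 46 mm above the table at the start. Its long edge starts within 0.5 rad of the panel's x axis.
- offcut_c: Loose sawn offcut of dark wooden batten lying flat on the panel, 40 mm long (its x) by 28 mm wide (its y) by 16 mm thick (its z), 10 to 21 g. Origin at its centre, so 46 mm above the table at the start. Its long edge starts within 0.5 rad of the panel's x axis.
- offcut_d: Loose sawn offcut of dark wooden batten lying flat on the panel, 44 mm long (its x) by 28 mm wide (its y) by 16 mm thick (its z), 10 to 21 g. Origin at its centre, so 46 mm above the table at the start. Its long edge starts within 0.5 rad of the panel's x axis.
- glue_pot: Low white pot with a metal screw lid, 49 mm across, 34 mm high, standing loose on the panel's half farther from the robot. Origin: centre of its underside. To be left alone.
- tape_roll: Roll of paper tape lying flat and loose on the panel's half farther from the robot, 76 mm across, hole 52 mm, 24 mm high. Origin: centre of its underside. To be left alone.
- round_blank: Loose round plywood blank lying on the table by the panel's other side, opposite the tray, 110 mm across, 18 mm thick. Origin: centre of its underside. To be left alone.

How it is judged:
By the outcome, as a careful person would: the job done as asked, in the order asked, and still so for the second after the job is handed in, with the robot touching nothing.
It also fails if it takes over 64 s, if anything falls off the work surface, if the arm or the gripper's body presses on something with over 40 N, if the wrist force passes 120 N, or if a joint passes its speed limit or range.

## Working session

There is one attempt and no reset: what is moved stays moved. The work goes in short steps, Python scripts to look and compute and a tool call to move; the robot and the scene stay as the last step left them, time stands still between calls to the robot, and variables do not carry over. Pictures are saved under pics/ and viewed, and the job is handed in when it is done.

Besides the shell and the picture viewer there is one more tool, called after "Emit:" by a JSON object that holds its "op" and its "data". step_arm: Moves the arm, as the interface text tells. Its arguments: {"type":"object","properties":{"rows":{"type":"array"},"force":{"type":"number"}},"required":["rows"]}

```bash
mkdir -p pics; python3 - <<'E'
from rig import r,vision,order
import cv2,numpy as np
print(r.sense())
for n in ("top","side"):
    p,d=vision.grab_frame(n); cv2.imwrite(f"pics/{n}0.png",p[:,:,::-1]); np.savez(f"{n}0.npz",p=p,d=d)
    print(vision.camera_info(n))
print(vision.camera_info("wrist"), r.grip_point_offset)
E
```

```text
{'clock': 0.0, 'qpos': array([ 1.31262894e+00,  3.53681960e-01,  1.63412661e+00,  1.02917372e-05,
        1.15521258e+00, -2.41968478e-03]), 'qvel': array([0.00043118, 0.00049611, 0.00216089, 0.00134328, 0.0008525 ,
       0.00027633]), 'joint_efforts': array([-9.76609999e-05, -6.05265927e+01, -3.42064261e+01,  1.08946535e-04,
        9.59293102e-03,  4.63548815e-05]), 'eef_pos': array([157.99224249, 604.20690961, 230.54378972]), 'tcp_rot': array([ 3.1325859 ,  1.56936779, -1.83555494]), 'contact_force': array([ 0.14243394, -0.50443428,  0.63667584]), 'wrist_torque': array([-0.01761597, -0.01524587,  0.04244481]), 'opening': 1.0001426156627402}
{'K': array([[512.43926089,   0.        , 322.82036548],
       [  0.        , 512.43926089, 243.75088887],
       [  0.        ,   0.        ,   1.        ]]), 'origin': array([525.48925198,  23.00847295, 970.58069637]), 'attitude': array([-3.07086832, -0.01432727, -1.55125615])}
{'K': array([[596.06355704,   0.        , 317.11114957],
       [  0.        , 596.06355704, 235.65594201],
       [  0.        ,   0.        ,   1.        ]]), 'origin': array([564.82517257, 661.60787407, 663.57885725]), 'attitude': array([-2.32025123,  0.00791471, -3.08765209])}
{'K': array([[351.46261952,   0.        , 317.00377788],
       [  0.        , 351.46261952, 236.5542502 ],
       [  0.        ,   0.        ,   1.        ]]), 'tool_from_camera': array([[ 1.01826714e-03, -3.02254443e-01,  9.53226738e-01,
        -1.42707436e+02],
       [ 5.02101622e-04, -9.53226958e-01, -3.02255049e-01,
         7.94011284e+01],
       [ 9.99999356e-01,  7.86393076e-04, -8.18877243e-04,
         5.21130896e-01],
       [ 0.00000000e+00,  0.00000000e+00,  0.00000000e+00,
         1.00000000e+00]])} -18.700000000000003
```

View pics/top0.png

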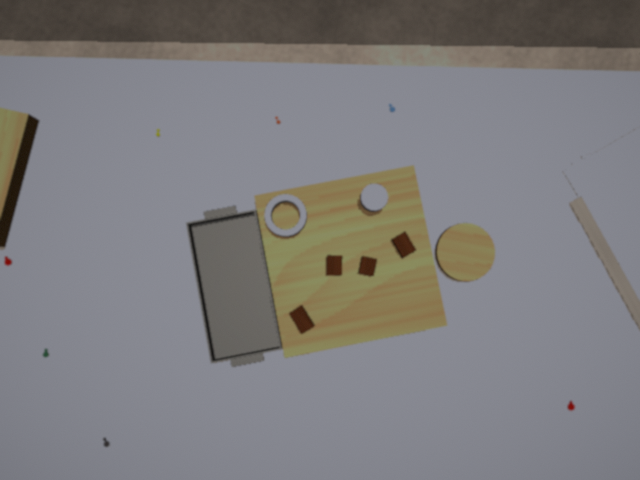

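View pics/side0.png

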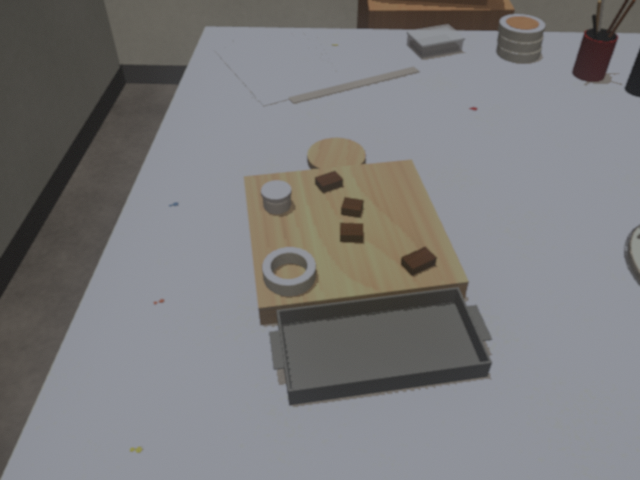

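The top view shows the tray on the left (+y) at cols 190–280, rows 212–360, and the panel at cols 255–445. The offcuts are near (302,319), (334,265), (367,266) and (403,245). The tape is at (286,216), the pot at (374,198) and the blank at (466,252). The side view agrees.

```bash
cat > h.py <<'E'
import numpy as np,cv2
from scipy.spatial.transform import Rotation as R
from rig import r,vision,order
def cam(n):
    c=vision.camera_info(n); return c["K"],np.array(c["origin"]),R.from_euler("xyz",c["attitude"]).as_matrix()
def ray(n,uv,z):
    K,o,A=cam(n); uv=np.atleast_2d(np.float64(uv))
    d=np.c_[(uv-[K[0,2],K[1,2]])/K[0,0],np.ones(len(uv))]@A.T
    return o+d*((z-o[2])/d[:,2])[:,None]
def clean(m): return cv2.morphologyEx(m.astype(np.uint8),cv2.MORPH_OPEN,np.ones((3,3)))
def dark(p):
    P=p.astype(int); return clean((P[:,:,0]<110)&(P[:,:,0]-P[:,:,2]>18)&(P[:,:,0]>P[:,:,1]*1.5))
def blobs(m,amin=80):
    cs,_=cv2.findContours(m,cv2.RETR_EXTERNAL,cv2.CHAIN_APPROX_NONE); return [c for c in cs if cv2.contourArea(c)>amin]
def panelframe(off=None):
    import json; f=json.load(open("panel.json")); return np.array(f["c"]),f["yaw"]
def topan(P):
    c,y=panelframe(); P=np.atleast_2d(P)[:,:2]-c; s,k=np.sin(y),np.cos(y); return np.c_[P[:,0]*k+P[:,1]*s,-P[:,0]*s+P[:,1]*k]
def towld(P):
    c,y=panelframe(); P=np.atleast_2d(P); s,k=np.sin(y),np.cos(y); return np.c_[P[:,0]*k-P[:,1]*s,P[:,0]*s+P[:,1]*k]+c
E
python3 - <<'E'
from h import *
import json
p=np.load("top0.npz")["p"];d=np.load("top0.npz")["d"]
P=p.astype(int)
print([ (n,P[v,u].tolist(),float(d[v,u])) for n,u,v in [("panel",350,230),("tray",235,290),("off",302,319),("off2",367,266),("table",300,420),("pot",374,198),("tape",270,216)]])
hs=cv2.cvtColor(p,cv2.COLOR_RGB2HSV)
m=clean((P[:,:,0]-P[:,:,2]>35)&(P[:,:,0]>110))
for c in blobs(m,1500):
    (a,b),s,an=cv2.minAreaRect(c); bx=cv2.boxPoints(((a,b),s,an)); print("wood",a,b,s,an)
    if 150<min(s) and a>200:
        hull=cv2.convexHull(c); W=ray("top",hull[:,0],38)[:,:2]
        rc=cv2.minAreaRect(W.astype(np.float32)); print("panel",rc)
        y=np.deg2rad(rc[2]); y=(y+np.pi/4)%(np.pi/2)-np.pi/4
        json.dump(dict(c=[float(x) for x in rc[0]],yaw=float(y)),open("panel.json","w")); print(y)
for c in blobs(dark(p)):
    W=ray("top",c[:,0],54)[:,:2]; rc=cv2.minAreaRect(W.astype(np.float32)); print("dark",cv2.boundingRect(c),rc)
print("pan frame")
for c in blobs(dark(p)):
    if 250<c[:,0,0].mean()<450:
        W=ray("top",c[:,0],54); q=topan(W); print(cv2.minAreaRect(q.astype(np.float32)))
for n,uv,z in [("tape",(286,216),24+38),("pot",(374,197),72),("blank",(466,252),18)]: print(n,ray("top",uv,z),topan(ray("top",uv,z)))
for uv in [(189,223),(256,211),(281,347),(213,361)]: print("tray",topan(ray("top",uv,32)))
E
```

```text
[('panel', [138, 139, 98], 937.7591552734375), ('tray', [106, 103, 99], 961.7467041015625), ('off', [69, 36, 18], 908.5333251953125), ('off2', [64, 32, 12], 916.5866088867188), ('table', [135, 136, 146], 949.564453125), ('pot', [138, 140, 149], 907.4932861328125), ('tape', [120, 119, 123], 911.8984985351562)]
wood 465.0 252.0 (56.0, 56.0) 90.0
wood 349.173095703125 260.3653564453125 (163.95306396484375, 164.9336395263672) 78.69007110595703
panel ((563.6451416015625, -38.321258544921875), (297.5600280761719, 298.5890808105469), 12.154790878295898)
0.2121411207176368
dark (291, 307, 22, 25) ((455.8484191894531, 46.717872619628906), (40.87479782104492, 24.82500457763672), 32.41912841796875)
dark (360, 258, 15, 17) ((552.5665893554688, -68.92359924316406), (24.227556228637695, 28.488887786865234), 79.50768280029297)
dark (327, 257, 14, 18) ((552.1016845703125, -8.72872543334961), (30.405406951904297, 23.286941528320312), 1.0865370035171509)
dark (393, 234, 21, 22) ((592.3414916992188, -133.33328247070312), (35.643043518066406, 26.536584854125977), 29.742942810058594)
pan frame
((-87.4748306274414, 105.82972717285156), (40.87480926513672, 24.82500648498535), 20.264347076416016)
((-17.273666381835938, -27.583663940429688), (24.227556228637695, 28.4888973236084), 67.35285186767578)
((-5.053778648376465, 31.359634399414062), (23.286945343017578, 30.405384063720703), 78.93174743652344)
((8.04791259765625, -98.92417907714844), (35.6430549621582, 26.536596298217773), 17.588123321533203)
tape [[638.3401508   77.85106566  62.        ]] [[97.48101131 97.84071618]]
pot [[674.29655835 -77.68339004  72.        ]] [[ 99.88303574 -61.77776781]]
blank [[ 583.2799601  -257.21414373   18.        ]] [[ -26.89401196 -218.11999771]]
tray [[122.52681059 275.81470745]]
tray [[121.07341784 151.28400235]]
tray [[-131.01684671  152.14413654]]
tray [[-131.8667266   276.85060986]]
```

```bash
cat >> h.py <<'E'
def go(pt,z,yaw):  # panel xy, z, jaw yaw in panel frame -> shift, rz
    s=r.sense(); A=R.from_euler("xyz",s["tcp_rot"]).as_matrix(); jz=A[:,2]
    cur=np.arctan2(jz[1],jz[0]); t=panelframe()[1]+yaw; dz=(t-cur+np.pi/2)%np.pi-np.pi/2
    w=towld(pt)[0]; print("shift",np.round(np.r_[w,z]-s["eef_pos"],1),"rz",round(dz,3),"toolx",np.round(A[:,0],3),"q6",s["qpos"][5].round(2),"w",w.round(1))
E
python3 - <<'E'
from h import *
go((37,-13),140,-.297)
go((37,-13),43,-.297)
E
```

```text
shift [ 444.5 -647.5  -90.6] rz -1.4 toolx [-0.    -0.001 -1.   ] q6 -0.0 w [602.6 -43.2]
shift [ 444.5 -647.5 -187.6] rz -1.4 toolx [-0.    -0.001 -1.   ] q6 -0.0 w [602.6 -43.2]
```

Emit:
{"op": "step_arm", "data": {"rows": [[32, -46, 0, 0, 0, -0.1, 14], [64, -92, 0, 0, 0, -0.2, 14], [96, -139, 0, 0, 0, -0.3, 14], [127, -185, 0, 0, 0, -0.4, 14], [159, -231, 0, 0, 0, -0.5, 14], [190, -277, 0, 0, 0, -0.6, 14], [222, -324, 0, 0, 0, -0.7, 14], [254, -370, -10, 0, 0, -0.8, 14]]}}

```text
clock: 1.1
eef_pos: [413.2, 232.9, 221.1]
tcp_rot: [0.102, 1.57, 0.614]
contact_force: [0.6, 1.6, 0.3]
opening: 0.165
```

```bash
python3 -c "
from h import *
go((37,-13),90,-.297)"
```

```text
shift [ 189.4 -276.1 -131.1] rz -0.597 toolx [ 0.  0. -1.] q6 -0.0 w [602.6 -43.2]
```

Emit:
{"op": "step_arm", "data": {"rows": [[30, -44, -10, 0, 0, -0.1, 14], [62, -90, -25, 0, 0, -0.2, 14], [95, -138, -45, 0, 0, -0.3, 14], [127, -185, -65, 0, 0, -0.4, 14], [158, -230, -85, 0, 0, -0.5, 14], [189, -276, -110, 0, 0, -0.597, 14], [189.4, -276.1, -131, 0, 0, -0.597, 14], [189.4, -276.1, -131, 0, 0, -0.597, 14]]}}

```text
clock: 2.1
eef_pos: [601.0, -43.7, 88.0]
tcp_rot: [3.128, 1.567, 3.042]
contact_force: [0.3, -0.2, 1.0]
opening: 0.164
```

```bash
python3 - <<'E'
from h import *
for n in ("wrist","top"):
    p,d=vision.grab_frame(n); cv2.imwrite(f"pics/{n}1.png",p[:,:,::-1])
go((37,-13),43,-.297); go((-11,2),43,-.297); go((39,165),43,-.297)
E
```

```text
shift [  0.3  -0.3 -47.3] rz -0.0 toolx [-0.  0. -1.] q6 0.01 w [602.6 -43.2]
shift [-49.8   4.2 -47.3] rz -0.0 toolx [-0.  0. -1.] q6 0.01 w [552.5 -38.7]
shift [-35.2 174.1 -47.3] rz -0.0 toolx [-0.  0. -1.] q6 0.01 w [567.  131.2]
```

View pics/wrist1.png

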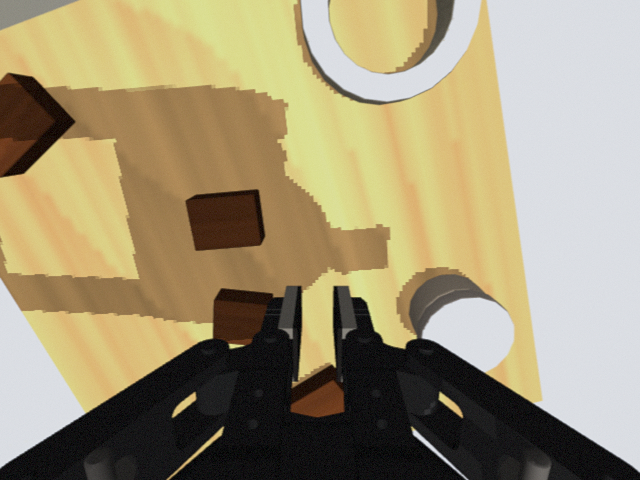

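View pics/top1.png

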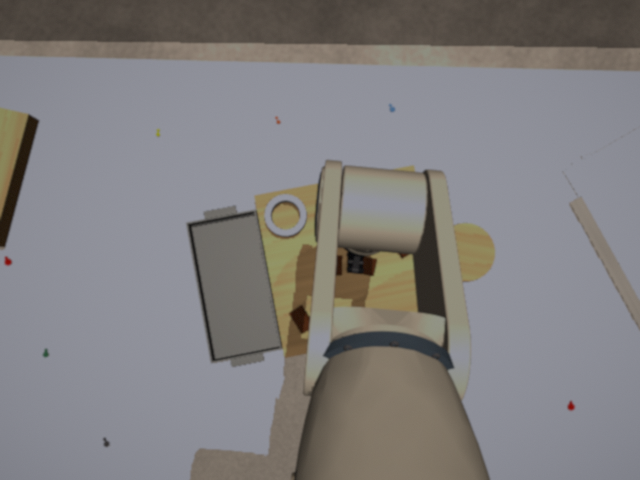

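The wrist view shows b at (225,220) and a at (243,318). The fingertips are at (292,290) and (342,290), so they span only about 29 mm, and they point straight at the gap between a and b. I'll descend beside the gap, then slide in.

Emit:
{"op": "step_arm", "data": {"rows": [[-12, 0.8, -20, 0, 0, 0, 14], [-12, 0.8, -40, 0, 0, 0, 14], [-12, 0.8, -47, 0, 0, 0, 14], [-20, 1.5, -47, 0, 0, 0, 14], [-30, 2.5, -47, 0, 0, 0, 14], [-40, 3.4, -47, 0, 0, 0, 14], [-50, 4.2, -47, 0, 0, 0, 14], [-50, 4.2, -47, 0, 0, 0, 14]]}}

```text
clock: 3.2
eef_pos: [551.3, -38.7, 43.4]
tcp_rot: [3.054, 1.57, 2.969]
contact_force: [1.4, -0.1, 0.5]
opening: 0.169
```

```bash
python3 - <<'E'
from h import *
p,d=vision.grab_frame("wrist"); cv2.imwrite(f"pics/w2.png",p[:,:,::-1])
go((-11,2),43,-.297); go((39,165),43,-.297); go((39,165),95,-.297)
E
```

```text
shift [ 0.4  0.  -0.5] rz -0.0 toolx [-0.  0. -1.] q6 0.01 w [552.5 -38.7]
shift [ 14.9 169.9  -0.5] rz -0.0 toolx [-0.  0. -1.] q6 0.01 w [567.  131.2]
shift [ 14.9 169.9  51.5] rz -0.0 toolx [-0.  0. -1.] q6 0.01 w [567.  131.2]
```

View pics/w2.png

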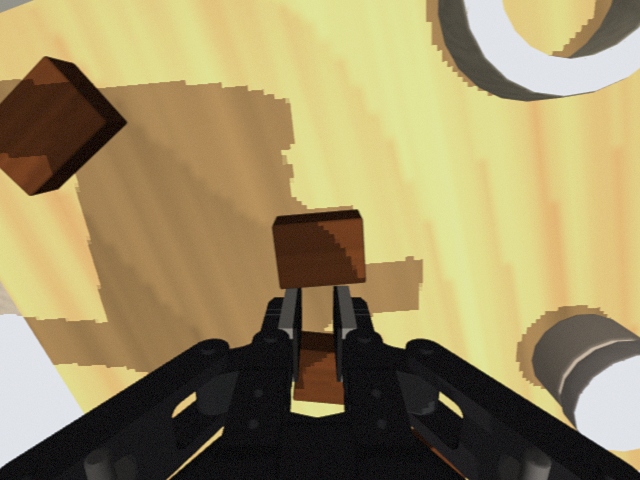

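The fingers sit in the gap, with b ahead at (320,250) and a behind at (320,365). Pushing b now.

Emit:
{"op": "step_arm", "data": {"rows": [[0.5, 5, 0, 0, 0, 0, 14], [1.3, 15, 0, 0, 0, 0, 14], [2.3, 26, 0, 0, 0, 0, 14], [3.3, 38, 0, 0, 0, 0, 14], [4.3, 50, 0, 0, 0, 0, 14], [5.4, 62, 0, 0, 0, 0, 14], [6.5, 74, 0, 0, 0, 0, 14], [7.5, 86, 0, 0, 0, 0, 14]]}}

```text
clock: 4.25
eef_pos: [559.6, 48.1, 43.5]
tcp_rot: [1.978, 1.571, 1.893]
contact_force: [0.5, 0.1, -0.5]
opening: 0.167
```

```bash
python3 - <<'E'
from h import *
p,d=vision.grab_frame("wrist"); cv2.imwrite(f"pics/w3.png",p[:,:,::-1])
go((39,165),43,-.297)
E
```

```text
shift [ 7.2 82.  -0.5] rz -0.0 toolx [ 0.     0.001 -1.   ] q6 0.17 w [567.  131.2]
```

View pics/w3.png

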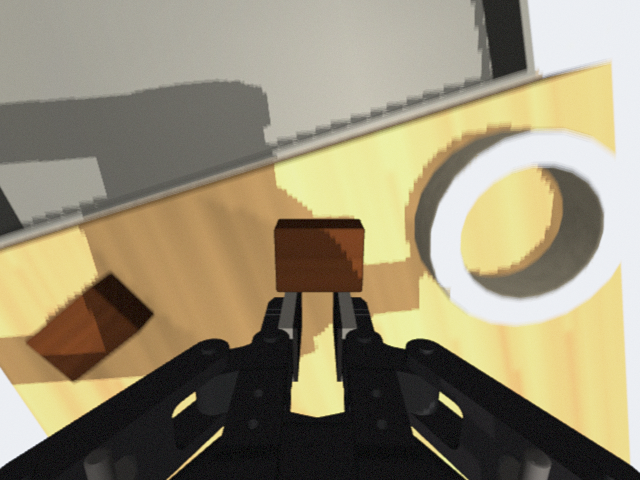

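Emit:
{"op": "step_arm", "data": {"rows": [[1, 10, 0, 0, 0, 0, 14], [2, 22, 0, 0, 0, 0, 14], [3, 35, 0, 0, 0, 0, 14], [4, 48, 0, 0, 0, 0, 14], [5.3, 61, 0, 0, 0, 0, 14], [6.4, 74, 0, 0, 0, 0, 14], [7.4, 85, 0, 0, 0, 0, 14], [7.4, 85, 0, 0, 0, 0, 14]]}}

```text
clock: 5.3
eef_pos: [567.4, 135.0, 43.5]
tcp_rot: [0.974, 1.57, 0.891]
contact_force: [0.7, -0.2, -0.0]
opening: 0.162
```

```bash
python3 - <<'E'
from h import *
p,d=vision.grab_frame("wrist"); cv2.imwrite(f"pics/w4.png",p[:,:,::-1])
go((-17,-62),43,-.1);
E
```

```text
shift [  -7.1 -237.    -0.5] rz 0.196 toolx [ 0.  0. -1.] q6 0.31 w [ 560.1 -102.5]
```

View pics/w4.png

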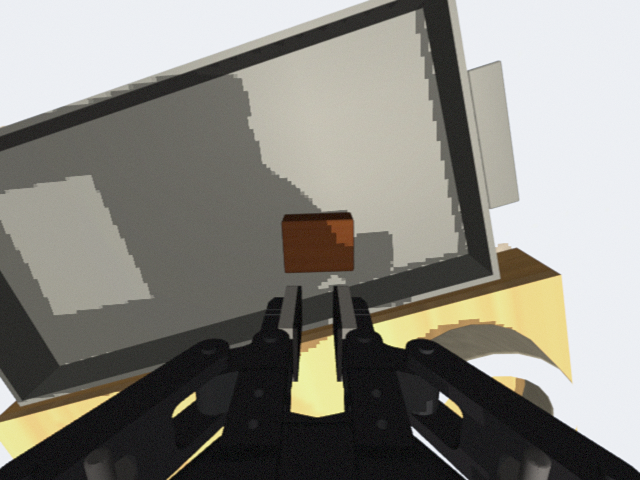

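b lies in the tray at (318,243). Next is a.

```bash
python3 - <<'E'
from h import *
go((-21.6,-64),43,-.12)
E
```

```text
shift [ -11.2 -239.9   -0.5] rz 0.176 toolx [ 0.  0. -1.] q6 0.31 w [ 556.  -105.4]
```

Emit:
{"op": "step_arm", "data": {"rows": [[0, 0, 30, 0, 0, 0, 14], [-2, -30, 50, 0, 0, 0.04, 14], [-4, -75, 50, 0, 0, 0.08, 14], [-6, -120, 50, 0, 0, 0.12, 14], [-8, -165, 50, 0, 0, 0.15, 14], [-10, -210, 50, 0, 0, 0.176, 14], [-11.2, -240, 50, 0, 0, 0.176, 14], [-11.2, -240, 40, 0, 0, 0.176, 14]]}}

```text
clock: 6.35
eef_pos: [556.3, -107.9, 83.9]
tcp_rot: [-0.189, 1.569, -0.1]
contact_force: [0.4, -0.1, -0.2]
opening: 0.164
```

```bash
python3 - <<'E'
from h import *
p,d=vision.grab_frame("wrist"); cv2.imwrite(f"pics/w5.png",p[:,:,::-1])
go((-21.6,-64),43,-.12)
go((5,165),43,-.12)
E
```

```text
shift [  0.9   1.  -39.1] rz 0.002 toolx [-0.001  0.001 -1.   ] q6 -0.28 w [ 556.  -105.4]
shift [-21.3 230.4 -39.1] rz 0.002 toolx [-0.001  0.001 -1.   ] q6 -0.28 w [533.8 124. ]
```

View pics/w5.png

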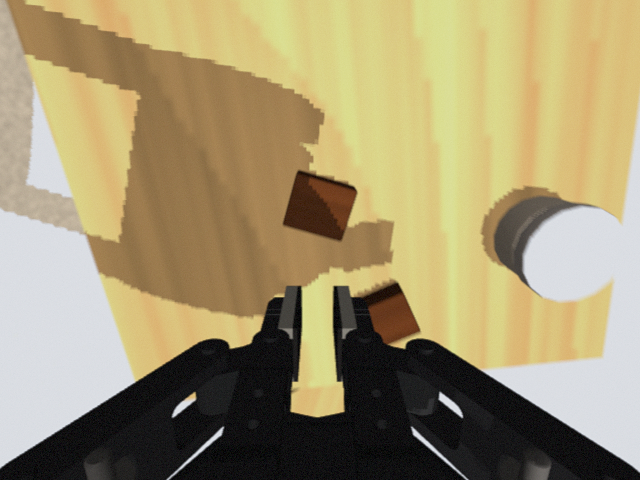

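```bash
cat >> h.py <<'E'
def wray(uv,z):
    s=r.sense(); A=R.from_euler("xyz",s["tcp_rot"]).as_matrix(); c=vision.camera_info("wrist"); T=c["tool_from_camera"];K=c["K"]
    uv=np.atleast_2d(np.float64(uv)); d=np.c_[(uv-[K[0,2],K[1,2]])/K[0,0],np.ones(len(uv))]@T[:3,:3].T@A.T
    o=s["eef_pos"]+A@T[:3,3]; return o+d*((z-o[2])/d[:,2])[:,None]
E
python3 - <<'E'
from h import *
px=[(299,178),(352,190),(341,240),(285,224),(403,291),(372,300),(419,330)]
print(topan(wray(px,54)).round(1))
E
```

```text
[[ -26.5   -9.9]
 [  -1.6  -18.9]
 [  -9.5  -43.9]
 [ -36.7  -32. ]
 [  20.6  -76.5]
 [   3.7  -79.9]
 [  28.2 -101.6]]
```

Emit:
{"op": "step_arm", "data": {"rows": [[0.9, 1, -20, 0, 0, 0, 14], [0.9, 1, -39, 0, 0, 0, 14], [0.9, 1, -39, 0, 0, 0, 14], [0.5, 5, -39, 0, 0, 0, 14], [-0.1, 12, -39, 0, 0, 0, 14], [-1, 21, -39, 0, 0, 0, 14], [-2, 32, -39, 0, 0, 0, 14], [-3.2, 44, -39, 0, 0, 0, 14]]}}

```text
clock: 7.4
eef_pos: [551.9, -61.5, 43.3]
tcp_rot: [2.245, 1.57, 2.335]
contact_force: [-0.3, -0.2, 0.2]
opening: 0.169
```

```bash
python3 - <<'E'
from h import *
p,d=vision.grab_frame("wrist"); cv2.imwrite(f"pics/w6.png",p[:,:,::-1])
go((5,165),43,-.12)
E
```

```text
shift [-17.8 184.4  -0.2] rz 0.002 toolx [-0.001  0.001 -1.   ] q6 -0.2 w [533.8 124. ]
```

View pics/w6.png

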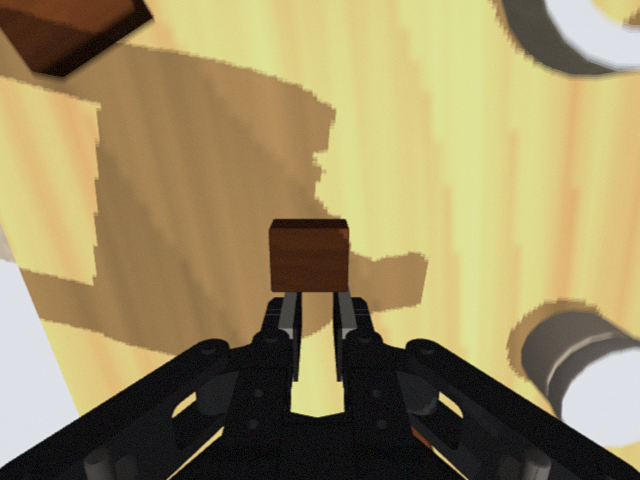

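a is flush against both fingers at (310,255), so I'll continue the push.

Emit:
{"op": "step_arm", "data": {"rows": [[-0.8, 8, 0, 0, 0, 0, 14], [-1.9, 20, 0, 0, 0, 0, 14], [-3.1, 32, 0, 0, 0, 0, 14], [-4.3, 44, 0, 0, 0, 0, 14], [-5.5, 57, 0, 0, 0, 0, 14], [-6.8, 70, 0, 0, 0, 0, 14], [-8, 83, 0, 0, 0, 0, 14], [-9.3, 96, 0, 0, 0, 0, 14]]}}

```text
clock: 8.45
eef_pos: [542.2, 36.5, 43.2]
tcp_rot: [2.288, 1.569, 2.378]
contact_force: [0.3, 0.5, 0.2]
opening: 0.163
```

Emit:
{"op": "step_arm", "data": {"rows": [[-1.1, 12, 0, 0, 0, 0, 14], [-2.3, 24, 0, 0, 0, 0, 14], [-3.5, 36, 0, 0, 0, 0, 14], [-4.7, 48, 0, 0, 0, 0, 14], [-5.9, 61, 0, 0, 0, 0, 14], [-7.2, 74, 0, 0, 0, 0, 14], [-8.2, 87, 0, 0, 0, 0, 14], [-8.2, 87, 0, 0, 0, 0, 14]]}}

```text
clock: 9.45
eef_pos: [534.0, 124.5, 43.2]
tcp_rot: [2.183, 1.569, 2.275]
contact_force: [-0.4, -0.8, 0.1]
opening: 0.166
```

```bash
python3 - <<'E'
from h import *
p,d=vision.grab_frame("wrist"); cv2.imwrite(f"pics/w7.png",p[:,:,::-1])
print(topan(r.sense()["eef_pos"]))
go((15.8,-137.2),43,.2)
go((-46,165),43,.2)
E
```

```text
[[  5.1176783  164.87517588]]
shift [ 7.400e+01 -2.931e+02 -1.000e-01] rz 0.321 toolx [-0.001  0.001 -1.   ] q6 0.13 w [ 608.  -169.1]
shift [-50.  -10.6  -0.1] rz 0.321 toolx [-0.001  0.001 -1.   ] q6 0.13 w [483.9 113.3]
```

View pics/w7.png

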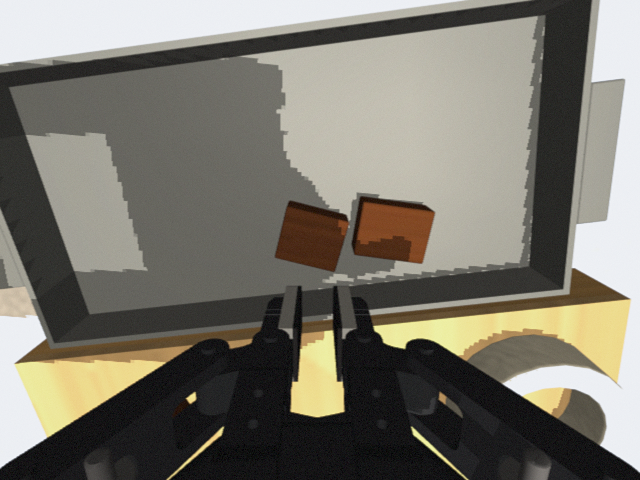

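Both a (310,236) and b (395,230) lie flat in the tray. Next is c.

```bash
python3 - <<'E'
from h import *
go((14.6,-137.5),43,.17)
go((-37.3,165),43,.17)
E
```

```text
shift [ 7.290e+01 -2.936e+02 -1.000e-01] rz 0.291 toolx [-0.001  0.001 -1.   ] q6 0.13 w [ 606.9 -169.7]
shift [-41.5  -8.8  -0.1] rz 0.291 toolx [-0.001  0.001 -1.   ] q6 0.13 w [492.4 115.1]
```

Emit:
{"op": "step_arm", "data": {"rows": [[0, 0, 30, 0, 0, 0, 18], [8, -35, 50, 0, 0, 0.05, 18], [22, -88, 50, 0, 0, 0.1, 18], [35, -141, 50, 0, 0, 0.15, 18], [48, -194, 50, 0, 0, 0.2, 18], [61, -247, 50, 0, 0, 0.25, 18], [73, -293.5, 50, 0, 0, 0.291, 18], [73, -293.5, 45, 0, 0, 0.291, 18]]}}

```text
clock: 10.5
eef_pos: [607.7, -173.4, 88.4]
tcp_rot: [-1.268, 1.57, -0.889]
contact_force: [-0.8, 0.7, -0.2]
opening: 0.212
```

```bash
python3 - <<'E'
from h import *
p,d=vision.grab_frame("wrist"); cv2.imwrite(f"pics/w8.png",p[:,:,::-1])
go((14.6,-137.5),43,.17)
go((-37.3,165),43,.17)
E
```

```text
shift [  0.4   1.6 -44.3] rz 0.003 toolx [-0.002  0.001 -1.   ] q6 -0.66 w [ 606.9 -169.7]
shift [-114.   286.4  -44.3] rz 0.003 toolx [-0.002  0.001 -1.   ] q6 -0.66 w [492.4 115.1]
```

View pics/w8.png

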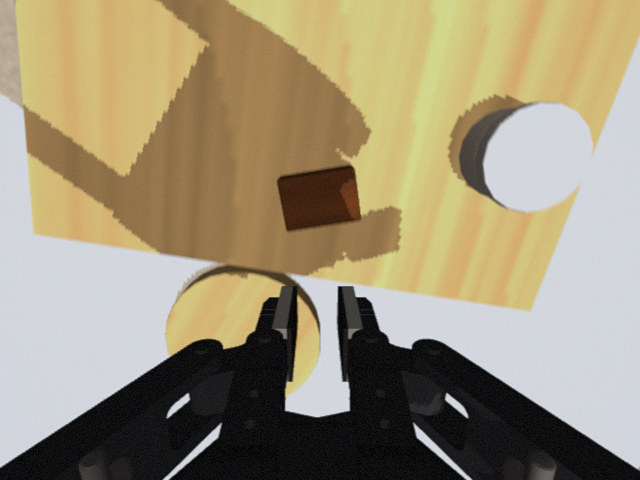

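c is dead ahead at (320,198). I'll descend and push.

Emit:
{"op": "step_arm", "data": {"rows": [[0.4, 1.6, -20, 0, 0, 0, 18], [0.4, 1.6, -40, 0, 0, 0, 18], [0.4, 1.6, -44.5, 0, 0, 0, 18], [-1.5, 6, -44.5, 0, 0, 0, 18], [-4.3, 13, -44.5, 0, 0, 0, 18], [-8, 22, -44.5, 0, 0, 0, 18], [-12, 32, -44.5, 0, 0, 0, 18], [-16.3, 43, -44.5, 0, 0, 0, 18]]}}

```text
clock: 11.55
eef_pos: [589.9, -127.5, 43.0]
tcp_rot: [2.322, 1.569, 2.701]
contact_force: [0.6, 0.3, -0.2]
opening: 0.21
```

```bash
python3 - <<'E'
from h import *
p,d=vision.grab_frame("wrist"); cv2.imwrite(f"pics/w9.png",p[:,:,::-1])
go((-37.3,165),43,.17)
E
```

```text
shift [-9.660e+01  2.414e+02  2.000e-01] rz 0.003 toolx [-0.003  0.001 -1.   ] q6 -0.59 w [492.4 115.1]
```

View pics/w9.png

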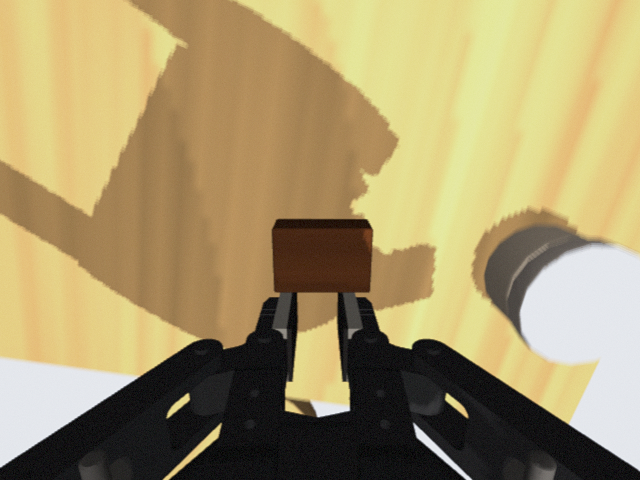

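c is centred and flush. Continuing the push.

Emit:
{"op": "step_arm", "data": {"rows": [[-3, 7.5, 0, 0, 0, 0, 18], [-7.5, 19, 0, 0, 0, 0, 18], [-12, 30, 0, 0, 0, 0, 18], [-17, 42, 0, 0, 0, 0, 18], [-22, 54, 0, 0, 0, 0, 18], [-26, 66, 0, 0, 0, 0, 18], [-31, 78, 0, 0, 0, 0, 18], [-36, 90, 0, 0, 0, 0, 18]]}}

```text
clock: 12.6
eef_pos: [552.8, -35.5, 42.8]
tcp_rot: [2.281, 1.568, 2.66]
contact_force: [0.1, -0.0, -0.6]
opening: 0.21
```

```bash
python3 - <<'E'
from h import *
p,d=vision.grab_frame("wrist"); cv2.imwrite(f"pics/w10.png",p[:,:,::-1])
go((-37.3,165),43,.17)
E
```

```text
shift [-59.4 149.5   0.3] rz 0.002 toolx [-0.004  0.002 -1.   ] q6 -0.45 w [492.4 115.1]
```

View pics/w10.png

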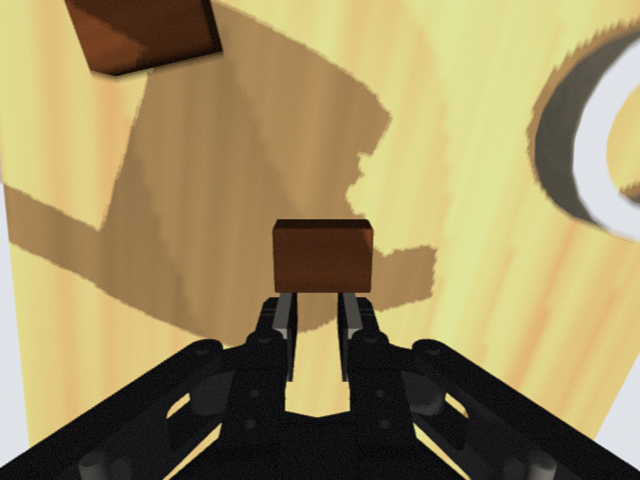

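c clears d by about 50 px, roughly 20 mm.

Emit:
{"op": "step_arm", "data": {"rows": [[-3, 8, 0, 0, 0, 0, 18], [-7.5, 19, 0, 0, 0, 0, 18], [-12, 30, 0, 0, 0, 0, 18], [-17, 42, 0, 0, 0, 0, 18], [-22, 54, 0, 0, 0, 0, 18], [-26, 66, 0, 0, 0, 0, 18], [-31, 78, 0, 0, 0, 0, 18], [-36, 90, 0, 0, 0, 0, 18]]}}

```text
clock: 13.65
eef_pos: [515.5, 56.4, 42.7]
tcp_rot: [2.307, 1.566, 2.687]
contact_force: [0.4, 0.5, -0.0]
opening: 0.212
```

Emit:
{"op": "step_arm", "data": {"rows": [[-4, 10, 0, 0, 0, 0, 18], [-8.5, 21, 0, 0, 0, 0, 18], [-13, 32, 0, 0, 0, 0, 18], [-17.5, 44, 0, 0, 0, 0, 18], [-22, 55, 0, 0, 0, 0, 18], [-24, 60, 0, 0, 0, 0, 18], [-24, 60, 0, 0, 0, 0, 18], [-24, 60, 0, 0, 0, 0, 18]]}}

```text
clock: 14.65
eef_pos: [491.7, 116.2, 42.7]
tcp_rot: [2.305, 1.567, 2.685]
contact_force: [-0.6, 0.4, 0.2]
opening: 0.209
```

```bash
python3 - <<'E'
from h import *
p,d=vision.grab_frame("wrist"); cv2.imwrite(f"pics/w11.png",p[:,:,::-1])
print(topan(r.sense()["eef_pos"]))
go((-78,67),43,.17)
E
```

```text
[[-37.7992497  166.17435113]]
shift [ -18.4 -105.4    0.3] rz 0.003 toolx [-0.004  0.002 -1.   ] q6 -0.16 w [473.3  10.8]
```

View pics/w11.png

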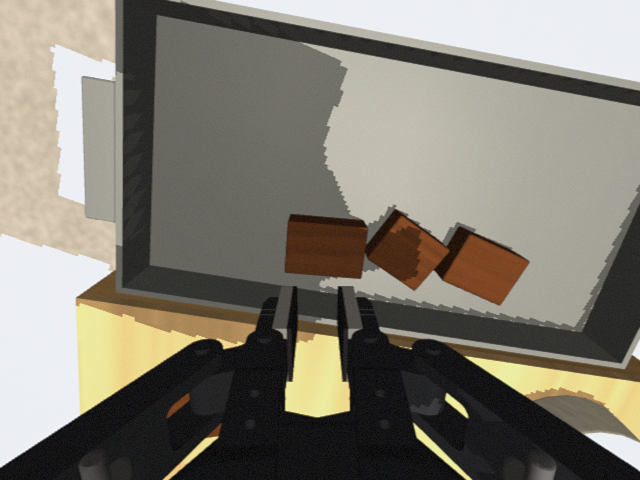

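All three lie in the tray: c (326,245), a (405,250) and b (485,265). Now d.

```bash
python3 - <<'E'
from h import *
go((-83,65),43,.1)
go((-93,165),43,.1)
E
```

```text
shift [ -22.9 -108.4    0.3] rz -0.067 toolx [-0.004  0.002 -1.   ] q6 -0.16 w [468.8   7.7]
shift [-53.7 -12.8   0.3] rz -0.067 toolx [-0.004  0.002 -1.   ] q6 -0.16 w [438.  103.4]
```

Emit:
{"op": "step_arm", "data": {"rows": [[0, 0, 30, 0, 0, 0, 22], [-5, -25, 50, 0, 0, -0.02, 22], [-12, -60, 50, 0, 0, -0.04, 22], [-20, -95, 50, 0, 0, -0.067, 22], [-23, -108.5, 50, 0, 0, -0.067, 22], [-23, -108.5, 45, 0, 0, -0.067, 22], [-23, -108.5, 45, 0, 0, -0.067, 22], [-23, -108.5, 45, 0, 0, -0.067, 22]]}}

```text
clock: 15.7
eef_pos: [468.9, 8.4, 87.5]
tcp_rot: [2.303, 1.566, 2.616]
contact_force: [-0.6, 0.7, 0.1]
opening: 0.262
```

```bash
python3 - <<'E'
from h import *
p,d=vision.grab_frame("wrist"); cv2.imwrite(f"pics/w12.png",p[:,:,::-1])
go((-83,65),43,.1)
go((-93,165),43,.1)
E
```

```text
shift [ -0.1  -0.7 -44.6] rz -0.001 toolx [-0.004  0.002 -1.   ] q6 -0.3 w [468.8   7.7]
shift [-31.   95.  -44.6] rz -0.001 toolx [-0.004  0.002 -1.   ] q6 -0.3 w [438.  103.4]
```

View pics/w12.png

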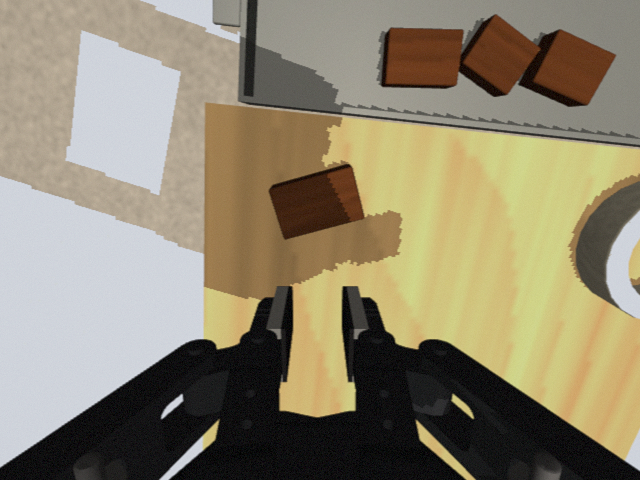

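d is centred ahead at (316,203), and its path stays inside the tray's end wall.

Emit:
{"op": "step_arm", "data": {"rows": [[0, -0.7, -20, 0, 0, 0, 22], [0, -0.7, -40, 0, 0, 0, 22], [0, -0.7, -44.5, 0, 0, 0, 22], [-1.5, 4, -44.5, 0, 0, 0, 22], [-3.8, 11, -44.5, 0, 0, 0, 22], [-7, 21, -44.5, 0, 0, 0, 22], [-11, 33, -44.5, 0, 0, 0, 22], [-14.8, 45, -44.5, 0, 0, 0, 22]]}}

```text
clock: 16.75
eef_pos: [453.9, 54.3, 43.3]
tcp_rot: [2.247, 1.567, 2.561]
contact_force: [-0.1, 0.5, 0.3]
opening: 0.259
```

Emit:
{"op": "step_arm", "data": {"rows": [[-3.2, 10, 0, 0, 0, 0, 22], [-6.8, 21, 0, 0, 0, 0, 22], [-10.4, 32, 0, 0, 0, 0, 22], [-14, 43, 0, 0, 0, 0, 22], [-16.3, 51, 0, 0, 0, 0, 22], [-16.3, 51, 0, 0, 0, 0, 22], [-16.3, 51, 0, 0, 0, 0, 22], [-16.3, 51, 20, 0, 0, 0, 22]]}}

```text
clock: 17.75
eef_pos: [436.6, 104.8, 62.6]
tcp_rot: [2.569, 1.565, 2.883]
contact_force: [-0.0, -0.7, 0.0]
opening: 0.258
```

```bash
python3 - <<'E'
from h import *
p,d=vision.grab_frame("wrist"); cv2.imwrite(f"pics/w13.png",p[:,:,::-1])
print(topan(r.sense()["eef_pos"]))
E
```

```text
[[-92.31016958 166.68164443]]
```

View pics/w13.png

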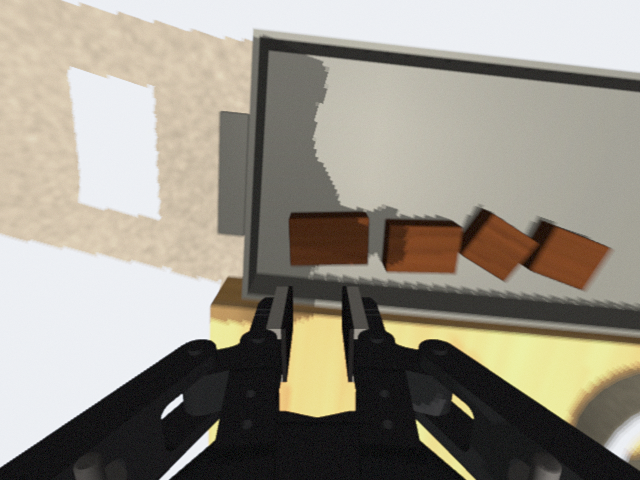

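All four lie in the tray: d (328,238), c (423,246), a (500,243) and b (568,254). I'll retreat toward the start, clear of the scene, and check from above.

Emit:
{"op": "step_arm", "data": {"rows": [[0, 0, 40, 0, 0, 0, 22], [0, 0, 90, 0, 0, 0, 22], [-10, 30, 130, 0, 0, 0.05, 22], [-30, 70, 140, 0, 0, 0.1, 22], [-50, 115, 140, 0, 0, 0.2, 22], [-70, 160, 140, 0, 0, 0.3, 22], [-90, 200, 140, 0, 0, 0.35, 22], [-110, 240, 140, 0, 0, 0.4, 22]]}}

```text
clock: 18.8
eef_pos: [327.8, 346.3, 204.9]
tcp_rot: [1.907, 1.568, 2.621]
contact_force: [-0.4, 0.5, 0.1]
opening: 0.262
```

Emit:
{"op": "step_arm", "data": {"rows": [[-20, 35, 0, 0, 0, 0.1, 22], [-45, 75, 0, 0, 0, 0.2, 22], [-75, 115, 0, 0, 0, 0.3, 22], [-100, 150, 0, 0, 0, 0.4, 22], [-125, 180, 0, 0, 0, 0.4, 22], [-150, 210, 0, 0, 0, 0.4, 22], [-150, 210, 0, 0, 0, 0.4, 22], [-150, 210, 0, 0, 0, 0.4, 22]]}}

```text
clock: 19.8
eef_pos: [178.1, 555.7, 204.4]
tcp_rot: [2.225, 1.568, -2.943]
contact_force: [0.3, -0.1, -0.3]
opening: 0.259
```

```bash
python3 - <<'E'
from h import *
p,d=vision.grab_frame("top"); cv2.imwrite("pics/top9.png",p[:,:,::-1])
for c in blobs(dark(p)):
    print("dark",cv2.boundingRect(c),topan(ray("top",c[:,0].mean(0),19)))
s,d=vision.grab_frame("side"); cv2.imwrite("pics/side9.png",s[:,:,::-1])
E
```

```text
dark (252, 316, 18, 24) [[-90.03998297 183.44287686]]
dark (247, 289, 17, 22) [[-37.88974515 184.35646863]]
dark (240, 270, 17, 17) [[  3.81294782 189.65324511]]
dark (238, 247, 15, 18) [[ 44.72474942 187.52016947]]
```

View pics/top9.png

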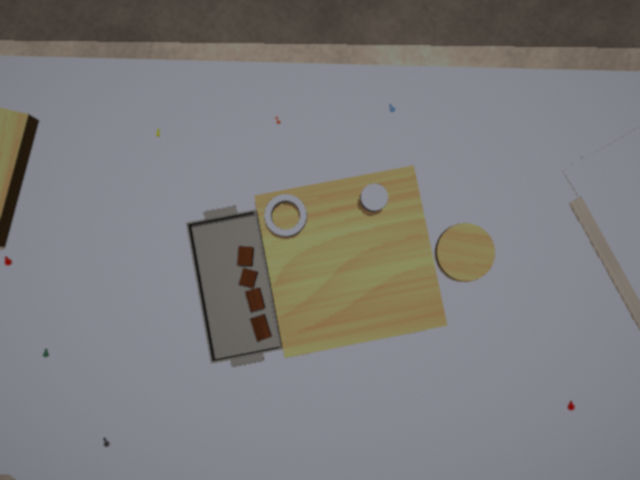

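View pics/side9.png

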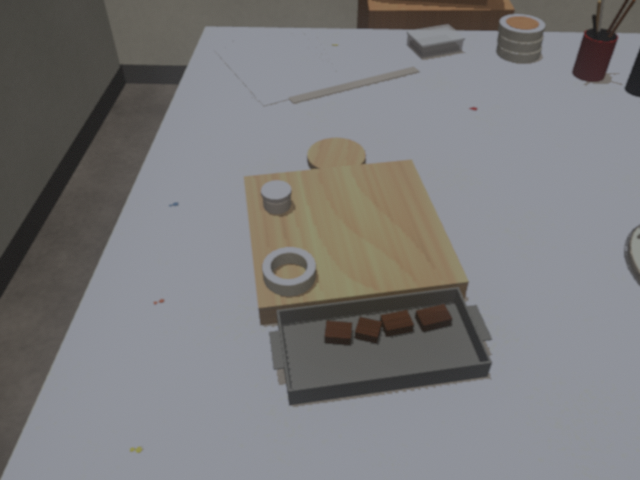

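Both views show the four offcuts lying in the tray (top view: (245,256), (248,278), (255,300), (261,328)) and no offcuts left on the panel. The pot (374,198), tape (286,216) and blank (466,252) are at the same pixels as at the start. Handing in.

```bash
python3 -c "
from rig import order,r
print(order.sign_off(), r.sense()['clock'])"
```

```text
the job is handed in; nothing more can be done
the job is handed in; nothing more can be done
```

All four offcuts are in the tray and the job is handed in. The last move ended at 19.8 s of the 64 s allowed. I swept them one at a time (b, a, c, d) with the two fingertips part-open as a rake about 5 mm above the panel, and never gripped or pressed on one.

- **Offcuts:** the last top and side pictures show all four lying flat and side by side in the tray, 183–190 mm from the panel's centre line (its edge is at 150 mm). None is on the panel or hanging over its edge.
- **Other items:** the glue pot, tape roll and round blank are at the same pixels in the top view as at the start.
- **Forces:** the contact force stayed under 2 N at every reading taken between moves.
- **Disagreements:** no check failed. The only mismatch was a few millimetres between top-camera and wrist-camera positions for offcut a, which was within the clearance I had left.

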